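Show the base of the next vial to the inspection camera

ROBOT

A 6-joint arm with a two-finger parallel gripper is mounted at the origin on a cart in front of the work surface, level with it; the furniture and walls round the work are solid. World frame = base frame: x ahead of the robot, y to its left, z up, the work surface at z = 0. Lengths are in m, angles in rad, forces in N, time in s.
With the tool pointing down it reaches from about 0.25 to 0.85 m from the base axis. Payload 12.5 kg.
Tool frame: the origin (TCP) lies on the mounting face of the last link; the fingertips stand 186 mm ahead of it and the grasp point (between the pads) lies 167 mm ahead of it (arm.grip_point_offset is the z of the grasp point in the tool frame, in m); z points along the fingers, y is the direction in which the jaws open and shut (so a half turn about z gives the same grasp; the last joint's range is limited). The gripper opens to 93 mm and grips with 3 to 60 N. Pads are 15 mm wide; open, the fingers measure 128 mm over their backs; the gripper's body (75 mm by 188 mm) begins 65 mm behind the grasp point.
Start: joints at [-0.085, 0.351, 1.652, -0, 1.139, -0.085], TCP at [0.55, 0, 0.405] pointing down, gripper open.
Joint ranges: [-2.75, 2.75], [-0.79, 2.1], [0.01, 2.65], [-1.57, 4.71], [0.07, 3.14], [-2.87, 2.87]. Speed limits (rad/s): [2.22, 2.22, 2.79, 3.14, 3.14, 3.14].

INTERFACE

Orientations are given as a unit quaternion [x, y, z, w].
In Python, from plant import arm, planner, get_obs, vision, ticket gives the robot as it stands. Calls block until the motion is done:
- arm.movep(position, orientation): joint-space move of the TCP to a pose.
- arm.move_linear(position, rotation=None, max_speed=0.15): straight line of the TCP; rotation=None keeps the orientation; max_speed is the mean speed in m/s.
- arm.goto_joints(angles): joint-space move.
- arm.open_jaws() and arm.grab(): open the fingers fully, or close them until they stop; the grip force is fixed at half the most.
- arm.hold(seconds).
- planner.inverse_kinematics(position, orientation): joint angles nearest the present ones, or None.
- get_obs(): the state.
- vision.camera(name): name is "scene" or "side" or "wrist"; returns the picture (480x640x3 uint8, blue, green, red); there is no depth.
- vision.camera_params(name): a dict with "fx", "fy", "cx", "cy" (pixels), "extrinsics" (4x4, takes a point from camera to world coordinates). Camera axes: x right, y down, z forward; pixel columns grow to the right and rows downward; lengths in m; the calibration is good to about 2 mm. A picture is of the moment at which its call begins: read the wrist's pose just before it. camera_params takes no time and is no camera call; for the wrist camera it gives the pose at the moment of the call.
A pose or a line that the arm cannot do raises arm.PlanningError and nothing moves.
- ticket.job_done(): hands the job in, once; it reports no verdict.
The state is a dict: "time": time; "joint_pos": joint angles; "joint_velocities": joint speeds; "joint_torque": joint torques, N m; "position": TCP position; "ee_rot": TCP orientation; "contact_force": force on the tool from outside, world axes, zero at the start; "torque": the same for the moment, N m; "gripper_width": finger opening in m.
Only numpy, scipy, OpenCV 4.12 (cv2) and the standard library are available. Lean on these libraries where they do the work, as an engineer would, in place of code of your own. Each camera call takes 0.05 s, during which the arm holds its last target. There are 200 camera calls.

TASK

We are checking the glass bases of these vials for star cracks. Stand the checked vial, the one that is on the bench by itself, back in the empty end hole of the rack, fully home and without dropping it; then draw out the vial next to it and hold it in the air before the inspection camera, base towards the lens, centred on and in line with the lens axis, its base about 5 cm from the lens. Do not touch the camera, leave everything else where it stands, and finish while still holding the vial there, steady.

Things in the scene. Friction and masses are not known exactly. Their poses are not given: they have to be found in the camera images.
- vial_checked_mid (a point): Glass 20 ml screw-cap vial, 27 mm diameter, 58 mm tall overall, 30 g; straight wall up to about 42 mm above its base, then a 23 mm wide screw cap. It stands upright by itself on the bench (base at z = 0). This point is the centre of the vial, 29 mm above its base, z along its axis towards the cap.
- vial_a_mid (a point): Glass 20 ml screw-cap vial, 27 mm diameter, 58 mm tall overall, 30 g; straight wall up to about 42 mm above its base, then a 23 mm wide screw cap. One of three in the rack, in random order, base on the bottom plate 6 mm above the bench, 38 mm of it above the top plate; gripped some 40 mm above its base, the fingertips clear the rack. This point is its centre, 29 mm above its base, z along its axis towards the cap.
- vial_b_mid (a point): Glass 20 ml screw-cap vial, 27 mm diameter, 58 mm tall overall, 30 g; straight wall up to about 42 mm above its base, then a 23 mm wide screw cap. One of three in the rack, in random order, base on the bottom plate 6 mm above the bench, 38 mm of it above the top plate; gripped some 40 mm above its base, the fingertips clear the rack. This point is its centre, 29 mm above its base, z along its axis towards the cap.
- vial_c_mid (a point): Glass 20 ml screw-cap vial, 27 mm diameter, 58 mm tall overall, 30 g; straight wall up to about 42 mm above its base, then a 23 mm wide screw cap. One of three in the rack, in random order, base on the bottom plate 6 mm above the bench, 38 mm of it above the top plate; gripped some 40 mm above its base, the fingertips clear the rack. This point is its centre, 29 mm above its base, z along its axis towards the cap.
- vial_rack: Fixed aluminium vial rack, 56 x 178 x 26 mm, a bottom plate 6 mm thick and a top plate whose upper face is 26 mm above the bench, with four bores of 31 mm in one row along its y axis at y = -63, -21, +21 and +63 mm; the end bore at y = -63 mm is the empty one. Origin in the middle of its underside, z up.
- empty_bore (a point): Centre of the mouth of the empty end bore of the rack, level with the upper face of the top plate (26 mm above the bench). A vial fully home has its base 20 mm below this point and its centre 9 mm above it.
- next_bore (a point): Centre of the mouth of the bore beside the empty one, 42 mm from it, level with the top plate's upper face. The vial that stands in this bore is the next one to be shown.
- inspection_camera: Fixed inspection camera: a black barrel 40 mm in diameter with a 50 mm white ring light round its lens, clamped in a yoke on a grey foot 120 x 94 x 14 mm, about 140 mm high in all; it looks up and towards the robot's side, 30 degrees off the vertical. Origin on the bench directly below the lens; the foot reaches from 30 mm before (-x) to 90 mm behind it, 50 mm to each side; nothing of it reaches farther forward than 35 mm from the origin.
- lens (a point): Centre of the camera's front lens, 125 mm above the bench. Its z axis is the lens axis, pointing out of the camera to what it looks at (30 degrees off the vertical, leaning towards the camera's own -x side). A vial rightly shown has its axis on this line, cap end farther away, its base 50 mm and its centre 79 mm from this point.
- sample_pot_mid (a point): Loose bystander: white 60 ml sample pot with screw lid, 47 mm diameter, 66 mm tall; this point is its centre, 33 mm up.
- long_cell_mid (a point): Loose bystander: open clear glass cell, 12 x 34 x 45 mm, standing up; this point is its centre, 22 mm up.
- petri_mid (a point): Loose bystander: clear petri dish, 71 mm diameter, 15 mm high; this point is its centre, 7 mm up.
There are look-alikes about, which are no part of the job. Leave any orange look-alike of the part that bears vial_a_mid alone.

How it is judged:
By the outcome, as a careful person would: the job done as asked, in the order asked, and still so for the second after the job is handed in, while the arm keeps its last pose, push and grip.
It also fails if it takes over 51 s, if anything falls off the work surface, if the arm or the gripper's body presses on something with over 40 N, if the wrist force passes 120 N, or if a joint passes its speed limit or range.

## Working session

There is one attempt and no reset: what is moved stays moved. The work goes in short steps, each a Python script; the robot and the scene stay as the last script left them, time stands still between calls to the robot, and variables do not carry over. Pictures are saved under pics/ and viewed, about 8 in all and at most 12, crops included, and the job is handed in when it is done.

```bash
mkdir -p pics; ls; python3 - <<'E'
from plant import arm, get_obs, vision
import cv2,numpy as np
np.set_printoptions(precision=4,suppress=True)
for n in ["scene","side","wrist"]:
    p=vision.camera_params(n); im=vision.camera(n); cv2.imwrite(f"pics/{n}0.png",im)
    print(n,p["fx"],p["fy"],p["cx"],p["cy"]);print(np.array(p["extrinsics"]))
o=get_obs();print(o["time"],o["position"],o["ee_rot"],o["gripper_width"],arm.grip_point_offset)
E
```

```text
pics
scene 503.6566654372788 503.6566654372788 319.45142611721144 243.61723493589494
[[ 0.5223 -0.4611  0.7173 -0.0517]
 [-0.8526 -0.2989  0.4287 -0.3932]
 [ 0.0167 -0.8355 -0.5493  0.559 ]
 [ 0.      0.      0.      1.    ]]
side 497.70080486600375 497.70080486600375 321.54739886508986 234.10839562463323
[[-0.9826 -0.1045  0.1536  0.4398]
 [-0.185   0.6261 -0.7575  0.6165]
 [-0.0171 -0.7727 -0.6345  0.629 ]
 [ 0.      0.      0.      1.    ]]
wrist 432.4230216009087 432.4230216009087 321.7261173512702 243.9016216908768
[[ 1.      0.0012 -0.001   0.5503]
 [ 0.0009 -0.9627 -0.2705  0.0761]
 [-0.0013  0.2705 -0.9627  0.384 ]
 [ 0.      0.      0.      1.    ]]
0.15 [0.5499 0.     0.4043] [ 0.7071  0.7071 -0.0003 -0.0004] 0.093029568737248 0.1673
```

View pics/scene0.png

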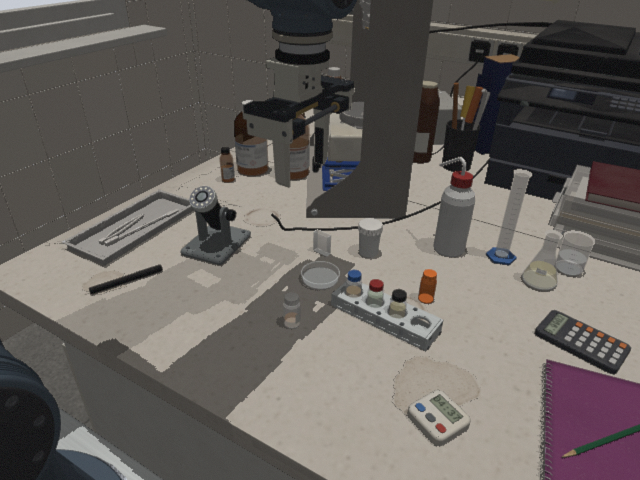

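View pics/side0.png

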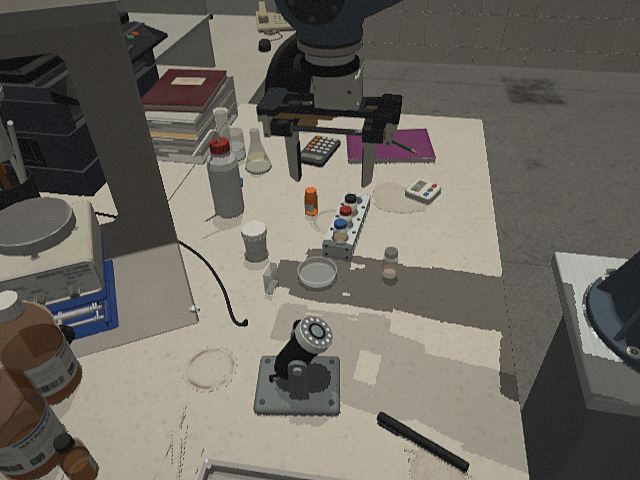

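View pics/wrist0.png

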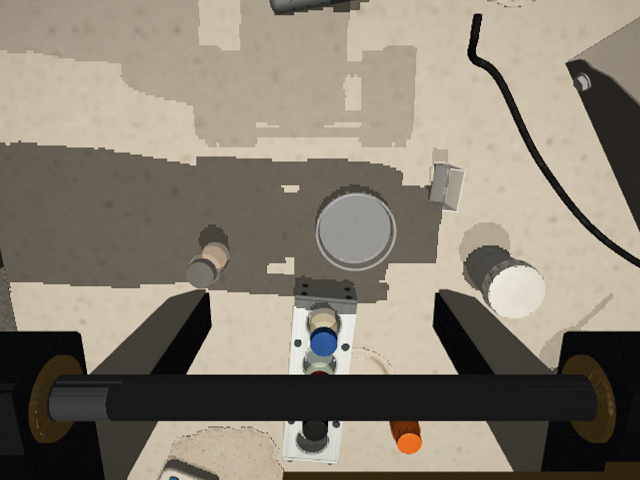

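The checked vial (grey cap) is at scene (291,300), side (390,270) and wrist (201,273). The rack's caps are blue, red and black, then the empty bore. Black, next to the empty bore, is the vial to show. The inspection camera's lens is at scene (203,196) and side (318,333). Next come rough positions and a zoomed composite.

```bash
cat > h.py <<'E'
import numpy as np, cv2
from scipy.spatial.transform import Rotation as R
np.set_printoptions(precision=4,suppress=True)
def ray(p,uv):
    E=np.array(p["extrinsics"]); d=E[:3,:3]@np.array([(uv[0]-p["cx"])/p["fx"],(uv[1]-p["cy"])/p["fy"],1.]); return E[:3,3],d/np.linalg.norm(d)
def onz(p,uv,z):
    o,d=ray(p,uv); return o+d*(z-o[2])/d[2]
def tri(rs):
    A=sum(np.eye(3)-np.outer(d,d) for o,d in rs); b=sum((np.eye(3)-np.outer(d,d))@o for o,d in rs)
    x=np.linalg.solve(A,b); return x,[np.linalg.norm(np.cross(x-o,d)) for o,d in rs]
def proj(p,X):
    E=np.array(p["extrinsics"]); c=E[:3,:3].T@(np.array(X)-E[:3,3]); return np.array([p["fx"]*c[0]/c[2]+p["cx"],p["fy"]*c[1]/c[2]+p["cy"]])
E
python3 - <<'E'
from h import *
from plant import vision
P={n:vision.camera_params(n) for n in["scene","side","wrist"]}
import pickle; pickle.dump(P,open("P0.pkl","wb"))
print("lens",tri([ray(P["scene"],(203,196)),ray(P["side"],(318,333))]))
print("checked",onz(P["wrist"],(201,273),.058),onz(P["scene"],(291,298),.058),onz(P["side"],(391,252),.058))
print("blue",onz(P["wrist"],(323,343),.064),onz(P["scene"],(355,275),.064),onz(P["side"],(340,224),.064))
print("black",onz(P["wrist"],(315,428),.064),onz(P["scene"],(399,296),.064),onz(P["side"],(350,199),.064))
print("foot",[onz(P["side"],c,.014)[:2] for c in[(262,356),(338,359),(340,410),(255,410)]])
z=lambda n,x,y,w,h,s:cv2.resize(cv2.imread(f"pics/{n}0.png")[y:y+h,x:x+w],None,fx=s,fy=s,interpolation=cv2.INTER_CUBIC)
a=z("scene",175,175,100,100,3);b=z("side",245,310,100,110,3)
c=z("scene",270,250,180,100,3)
im=np.zeros((600,800,3),np.uint8);im[:300,:300]=a;im[:300,300:600]=b[:300];im[300:,:540]=c[:300]
d=z("side",320,190,85,100,3);im[300:,545:800]=d[:300]
cv2.imwrite("pics/comp1.png",im)
E
```

```text
lens (array([0.5326, 0.2079, 0.1227]), [np.float64(0.00333222837317932), np.float64(0.003332228373179114)])
checked [ 0.4536 -0.0398  0.058 ] [ 0.4474 -0.0454  0.058 ] [ 0.4508 -0.0371  0.058 ]
blue [ 0.5512 -0.0984  0.064 ] [ 0.5466 -0.1046  0.064 ] [ 0.5487 -0.0922  0.064 ]
black [ 0.5443 -0.1808  0.064 ] [ 0.5357 -0.1878  0.064 ] [ 0.5418 -0.1734  0.064 ]
foot [array([0.6237, 0.1809]), array([0.5103, 0.1666]), array([0.4942, 0.2488]), array([0.6084, 0.2691])]
```

View pics/comp1.png

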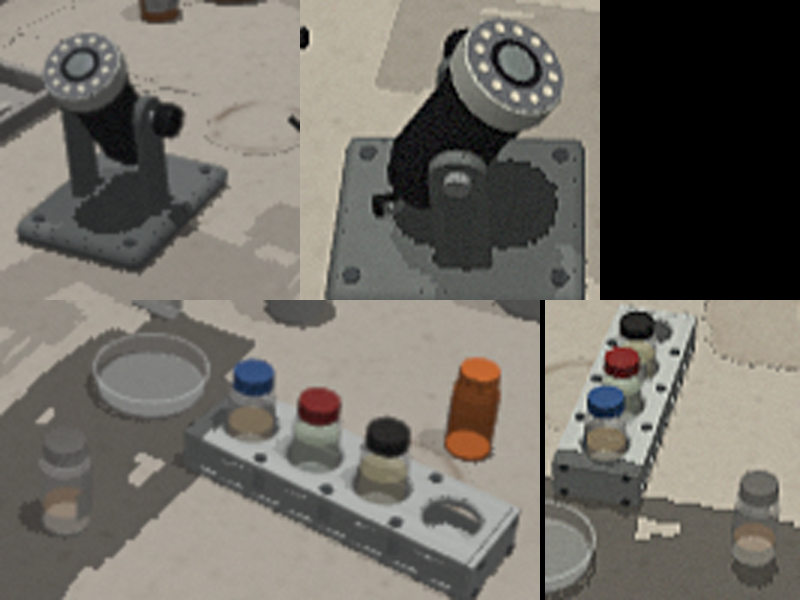

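```bash
python3 - <<'E'
from h import *
from plant import arm, get_obs, vision
import pickle
P={}
q=[0.70710678,0.70710678,0,0]
for n,pos in [("lens",[.53,.19,.44]),("rack",[.52,-.125,.38])]:
    arm.movep(pos,q); arm.hold(.15)
    P[n]=vision.camera_params("wrist"); cv2.imwrite(f"pics/w_{n}.png",vision.camera("wrist"))
    o=get_obs(); print(o["time"],o["position"],o["joint_pos"])
pickle.dump(P,open("P1.pkl","wb"))
E
```

```text
1.15 [0.5304 0.1887 0.4397] [ 0.2592  0.3412  1.5756 -0.0001  1.2253  0.2611]
2.5667 [ 0.5203 -0.1241  0.3802] [-0.3213  0.3509  1.7174  0.      1.073  -0.3227]
```

View pics/w_lens.png

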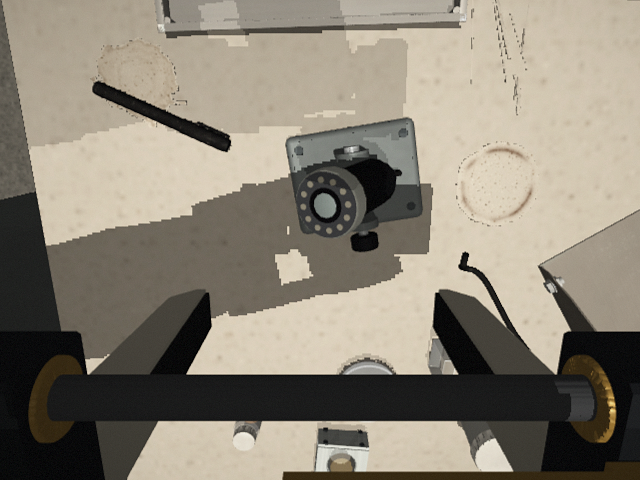

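View pics/w_rack.png

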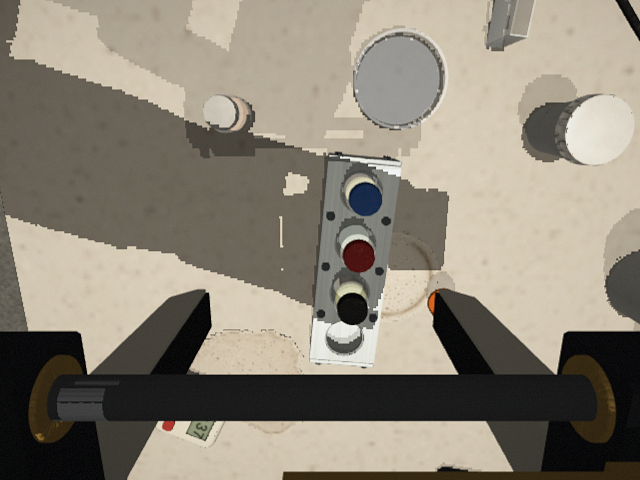

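Lens centre is at about (325,205), and the foot corners at about (287,137), (412,118) and (422,215). In the rack view the checked cap is at (219,112), black cap (352,309), the empty bore (345,337), and screws lie between the bores at about (331,216) to (373,317). Now I'll refine these by contours.

```bash
cat > m.py <<'E'
from h import *
import pickle
P=pickle.load(open("P1.pkl","rb"));P0=pickle.load(open("P0.pkl","rb"))
L=cv2.imread("pics/w_lens.png");K=cv2.imread("pics/w_rack.png");pl,pr=P["lens"],P["rack"]
gK=cv2.cvtColor(K,6).astype(float);gL=cv2.cvtColor(L,6).astype(float);hs=cv2.cvtColor(K,40)
# screws
S=[]
for u,v in[(331,216),(386,220),(326,267),(379,271),(321,313),(373,317)]:
    w=gK[v-8:v+9,u-8:u+9]; wt=np.clip(np.median(w)-25-w,0,None); yy,xx=np.mgrid[v-8:v+9,u-8:u+9]
    c=(np.sum(wt*xx)/wt.sum(),np.sum(wt*yy)/wt.sum()); S.append(onz(pr,c,.026)[:2])
S=np.array(S);print("screws",S)
mid=(S[0::2]+S[1::2])/2;print("mid",mid,"pitch",np.linalg.norm(np.diff(mid,axis=0),axis=1))
y=mid[0]-mid[2];y/=np.linalg.norm(y);x=(S[1::2]-S[0::2]).mean(0);x/=np.linalg.norm(x)
print("rack yaw from y,x",np.degrees(np.arctan2(-y[0],y[1])),np.degrees(np.arctan2(x[1],x[0])))
c=mid.mean(0);print("centre",c,"empty",c-.063*y,"next",c-.021*y)
# end/side corners
print("corners",[onz(pr,q,.026)[:2] for q in[(310,362),(374,367),(401,161)]])
def cap(n,win,m,z):
    u0,v0,u1,v1=win; k=np.zeros(gK.shape,np.uint8);k[v0:v1,u0:u1]=m[v0:v1,u0:u1]
    cs,_=cv2.findContours(k,0,1);b=max(cs,key=cv2.contourArea);(a,r)=cv2.minEnclosingCircle(b);print(n,a,r,r*2/pr["fx"]*(.359-z),onz(pr,a,z)[:2])
cap("black",(330,285,375,330),(gK<50).astype(np.uint8),.064)
cap("checked",(195,85,245,135),((gK>150)&(hs[...,1]<40)).astype(np.uint8),.058)
cap("checked2",(195,85,245,135),((gK>185)).astype(np.uint8),.058)
cap("orange",(425,285,445,320),((hs[...,1]>180)&(hs[...,0]<20)).astype(np.uint8),.058)
# foot edges at z=.014
def edge(pts,ax):
    out=[]
    for u,v in pts:
        s=gL[v-6:v+7,u] if ax=="v" else gL[v,u-6:u+7]
        g=np.abs(np.diff(s)); i=g.argmax()
        out.append(onz(pl,(u,v-6+i+.5) if ax=="v" else (u-6+i+.5,v),.014)[:2])
    vx,vy,a,b=cv2.fitLine(np.float32(out),cv2.DIST_HUBER,0,.01,.01).ravel(); return np.degrees(np.arctan2(vy,vx)),(a,b)
print("far",edge([(u,round(135.5-(u-295)*.15)) for u in range(298,404)],"v"))
print("right",edge([(round(414+(v-125)*.094),v) for v in range(128,206)],"u"))
print("left",edge([(round(287.5+(v-145)*.12),v) for v in range(145,178)],"u"))
print("near",edge([(u,round(235-(u-303)*.15)) for u in range(384,412)],"v"))
# lens ring pixels -> ellipse of inner dark ring/glass
w=cv2.resize(L[160:245,280:370],None,fx=5,fy=5,interpolation=cv2.INTER_CUBIC)
s=cv2.imread("pics/scene0.png")[180:215,185:222];t=cv2.imread("pics/side0.png")[310:358,288:336]
im=np.zeros((600,800,3),np.uint8);im[:425,:450]=w;im[:280,454:750]=cv2.resize(s,(296,280),interpolation=cv2.INTER_CUBIC);im[290:590,454:754]=cv2.resize(t,(300,300),interpolation=cv2.INTER_CUBIC)
im[430:,:250]=cv2.resize(K[85:135,195:258],(250,170))
cv2.imwrite("pics/comp2.png",im)
E
python3 m.py
```

```text
screws [[ 0.5275 -0.1186]
 [ 0.5714 -0.1226]
 [ 0.5237 -0.1606]
 [ 0.5669 -0.1639]
 [ 0.5199 -0.2022]
 [ 0.5618 -0.2046]]
mid [[ 0.5495 -0.1206]
 [ 0.5453 -0.1622]
 [ 0.5408 -0.2034]] pitch [0.0418 0.0414]
rack yaw from y,x -5.935440157599805 -4.291170172773867
centre [ 0.5452 -0.1621] empty [ 0.5387 -0.2247] next [ 0.543 -0.183]
corners [array([ 0.511 , -0.2485]), array([ 0.5667, -0.2532]), array([ 0.5811, -0.0762])]
black (351.83392333984375, 308.7262268066406) 15.971766471862793 0.02179195312847156 [ 0.5433 -0.1811]
checked (219.7496795654297, 109.45964813232422) 18.951398849487305 0.026383290290961193 [ 0.4526 -0.0399]
checked2 (218.9736785888672, 111.7631607055664) 16.857206344604492 0.023467849102672703 [ 0.452  -0.0413]
orange (435.5, 302.0) 12.257750511169434 0.017064692301545333 [ 0.6067 -0.1781]
far (np.float32(9.150321), (np.float32(0.5565633), np.float32(0.26098537)))
right (np.float32(-80.91785), (np.float32(0.62059546), np.float32(0.22051737)))
left (np.float32(-81.25358), (np.float32(0.49874613), np.float32(0.23215052)))
near (np.float32(9.337041), (np.float32(0.60316163), np.float32(0.17481667)))
```

View pics/comp2.png

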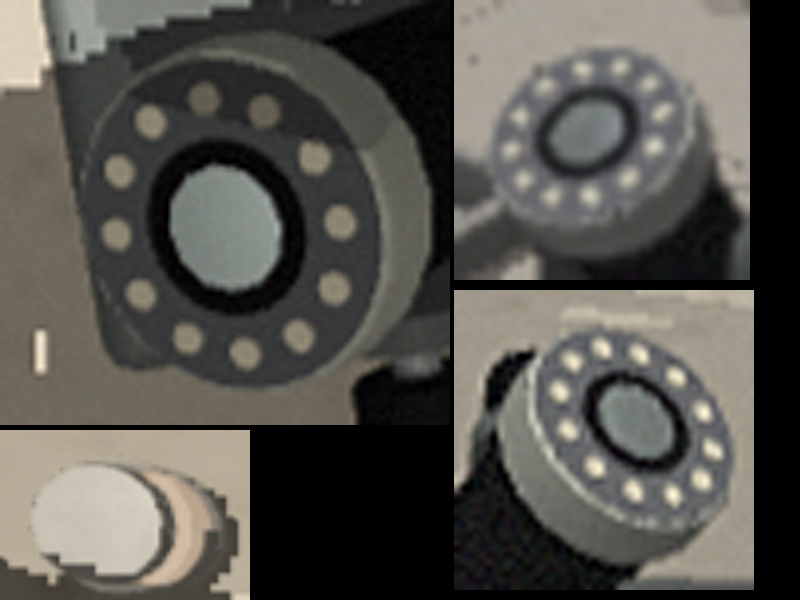

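Foot yaw is about 9.2° by four edges. The foot's measured size (118×93 mm) agrees with the given one. I'll triangulate the lens, and take one closer look at the bore.

```bash
python3 - <<'E'
from h import *
import pickle
from plant import arm, planner,get_obs, vision
P=pickle.load(open("P1.pkl","rb"));P0=pickle.load(open("P0.pkl","rb"))
rs=[ray(P["lens"],(325.2,205.1)),ray(P0["scene"],(201.3,196.2)),ray(P0["side"],(316.8,330.8))]
print("lens3",tri(rs),"wrist z.125",onz(P["lens"],(325.2,205.1),.125),onz(P0["scene"],(201.3,196.2),.125),onz(P0["side"],(316.8,330.8),.125))
print("orange",onz(P0["wrist"],(408,442),.058))
q=[0.70710678,0.70710678,0,0]
arm.movep([.54,-.19,.33],q); arm.hold(.15)
p=vision.camera_params("wrist"); im=vision.camera("wrist"); cv2.imwrite("pics/bore.png",im)
pickle.dump(p,open("P2.pkl","wb"))
o=get_obs();print(o["time"],o["position"],proj(p,[.54,-.2249,.026]),proj(p,[.543,-.183,.064]))
cv2.imwrite("pics/bore_c.png",cv2.resize(im[150:370,220:480],None,fx=3,fy=2.7,interpolation=cv2.INTER_CUBIC)[:600,:800])
E
```

```text
lens3 (array([0.5326, 0.2088, 0.1242]), [np.float64(0.0008231126453403546), np.float64(0.0004960447160228201), np.float64(0.0009394383057046507)]) wrist z.125 [0.5331 0.2096 0.125 ] [0.5319 0.2075 0.125 ] [0.5315 0.2091 0.125 ]
orange [ 0.6277 -0.2003  0.058 ]
3.2 [ 0.5401 -0.1892  0.331 ] [320.3443 287.2374] [325.3331 244.6672]
```

View pics/bore_c.png

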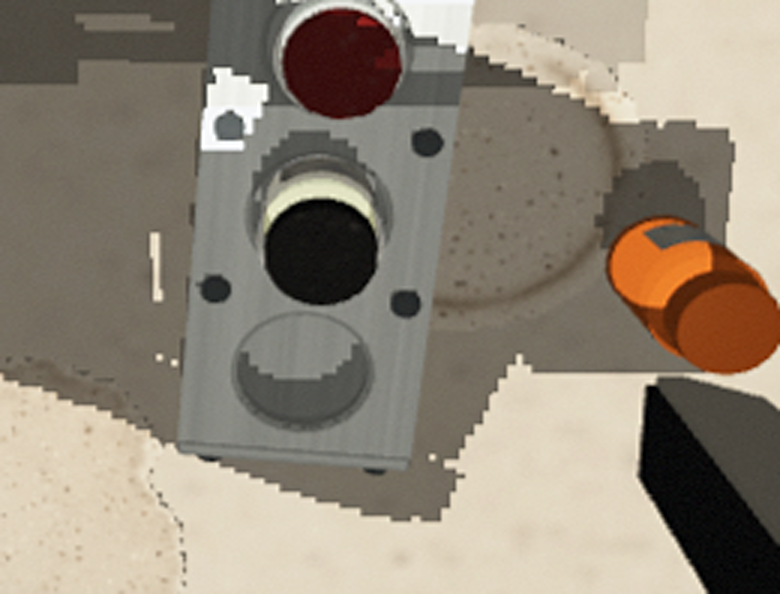

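```bash
cat > g.py <<'E'
from h import *
import pickle
from plant import arm, planner,get_obs, vision
p2=pickle.load(open("P2.pkl","rb"));p1=pickle.load(open("P1.pkl","rb"))["rack"]
EMPTY=onz(p2,(320.9,287.3),.026)[:2]; BLACK=onz(p2,(326.8,242.7),.064)[:2]; CHK=onz(p1,(219.2,111.8),.058)[:2]; ORG=onz(p2,(462.3,271.3),.058)[:2]
G=arm.grip_point_offset
R0=R.from_euler("z",-5,degrees=True)*R.from_quat([.70710678,.70710678,0,0]); Q=R0.as_quat()
yaw=np.radians(9.2); U=np.array([-.5*np.cos(yaw),-.5*np.sin(yaw),np.sqrt(.75)]); LENS=np.array([.5325,.2094,.125])
ax=np.cross([0,0,1],U);RF=R.from_rotvec(ax/np.linalg.norm(ax)*np.pi/6)*R0
def st(s=""):
    o=get_obs();print(s,round(o["time"],2),np.array(o["position"]),"F",np.array(o["contact_force"]),"w",round(o["gripper_width"],4));return o
E
python3 - <<'E'
from g import *
print(EMPTY,BLACK,CHK,ORG)
for s in(0,90,180,-90):
    r=RF*R.from_euler("z",s,degrees=True); print(s,planner.inverse_kinematics(LENS+(.05+.041+G)*U,r.as_quat()))
arm.movep([*CHK,.29],Q);arm.move_linear([*CHK,.041+G],max_speed=.1);arm.hold(.2);st("at")
arm.grab();st("grab")
arm.move_linear([*CHK,.26+.03],max_speed=.15);arm.hold(.2);st("lift")
arm.move_linear([*EMPTY,.29],max_speed=.15);arm.move_linear([*EMPTY,.041+G+.026+.004],max_speed=.1);arm.hold(.3);o=st("above")
for n in("scene","side"):cv2.imwrite(f"pics/{n}_ab.png",vision.camera(n))
E
python3 - <<'E'
from h import *
a=cv2.imread("pics/scene_ab.png")[200:360,330:480];b=cv2.imread("pics/side_ab.png")[150:270,310:420]
im=np.zeros((480,800,3),np.uint8);im[:,:400]=cv2.resize(a,(400,480));im[:,400:]=cv2.resize(b,(400,480));cv2.imwrite("pics/ab.png",im)
E
```

```text
[ 0.5404 -0.2249] [ 0.5439 -0.1818] [ 0.4522 -0.0414] [ 0.6278 -0.2017]
0 [ 0.3514  0.1827  2.0779 -0.2605  0.3769  0.6565]
90 [ 0.3514  0.1827  2.0779 -0.2605  0.3769  2.2273]
180 [ 0.3514  0.1827  2.0779 -0.2605  0.3769 -2.485 ]
-90 [ 0.3514  0.1827  2.0779 -0.2605  0.3769 -0.9142]
at 5.11 [ 0.4523 -0.0414  0.2088] F [-0.9236 -0.692   0.8932] w 0.0931
grab 6.17 [ 0.4522 -0.0413  0.2083] F [-0.2212 -0.4548 -0.436 ] w 0.0262
lift 7.06 [ 0.452  -0.0413  0.2892] F [ 0.1793 -0.3755 -0.9399] w 0.026
above 9.53 [ 0.5405 -0.225   0.2387] F [-0.7284  1.2697  0.2542] w 0.0261
```

View pics/ab.png

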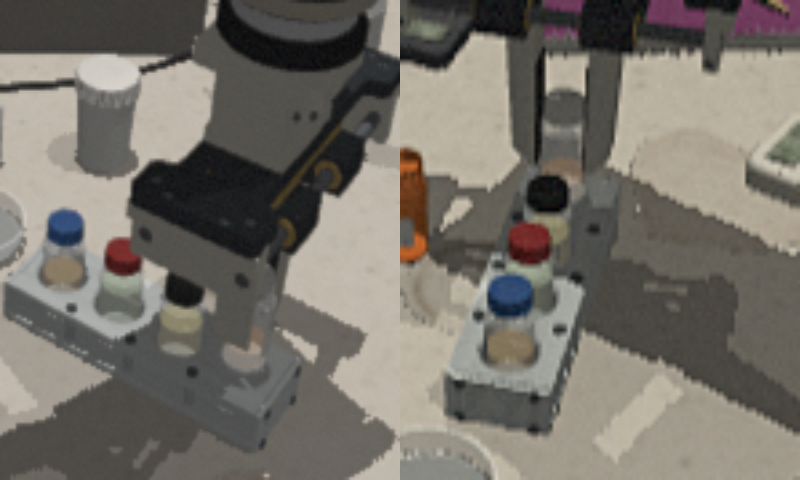

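The vial hangs over the empty bore in both views (scene crop (245,350), side crop (565,175)). Now I'll lower it, watching the force.

```bash
python3 - <<'E'
from g import *
f0=np.array(get_obs()["contact_force"])
zs=.041+G+.006
for dz in [.020,.014,.008,.004,.0015,.0005,0,-.0005,-.001]:
    arm.move_linear([*EMPTY,zs+dz],max_speed=.06);arm.hold(.1)
    o=st(f"{dz*1000:.1f}"); f=np.array(o["contact_force"])-f0
    if f[2]>4 or np.hypot(f[0],f[1])>8: print("contact",f);break
for n in("scene","side"):cv2.imwrite(f"pics/{n}_in.png",vision.camera(n))
E
```

```text
20.0 9.98 [ 0.5404 -0.225   0.2342] F [-0.4325 -0.0544  0.5615] w 0.0256
14.0 10.33 [ 0.5404 -0.225   0.2282] F [-0.4263  0.8655 -0.8859] w 0.0261
8.0 10.68 [ 0.5404 -0.2249  0.2222] F [ 0.4016  0.1177 -0.5864] w 0.0262
4.0 11.03 [ 0.5404 -0.2249  0.2183] F [-0.6979  0.3684  0.2278] w 0.0255
1.5 11.38 [ 0.5404 -0.2249  0.2158] F [-0.1194 -0.4269 -0.6128] w 0.0263
0.5 11.73 [ 0.5404 -0.225   0.2148] F [-0.4076  0.0839  0.1862] w 0.0259
0.0 12.08 [ 0.5404 -0.2249  0.2143] F [ 0.161  -0.8514  0.0669] w 0.0261
-0.5 12.43 [ 0.5404 -0.225   0.2143] F [-2.2638  0.8179  4.9485] w 0.0263
contact [-3.056   0.7106  5.1543]
```

It's seated at exactly the expected height. Next I'll release it and take the black vial.

```bash
python3 - <<'E'
from g import *
arm.open_jaws();arm.hold(.2);st("open")
arm.move_linear([*EMPTY,.30],max_speed=.15);
arm.move_linear([*BLACK,.30],max_speed=.1);arm.hold(.1)
cv2.imwrite("pics/side_pl.png",vision.camera("side"))
arm.move_linear([*BLACK,.041+G+.006],max_speed=.1);arm.hold(.2);st("at")
arm.grab();st("grab")
arm.move_linear([*BLACK,.215+.04],max_speed=.06);st("up");arm.move_linear([*BLACK,.34],max_speed=.15);arm.hold(.2);st("lift")
for n in("scene","side"):cv2.imwrite(f"pics/{n}_up.png",vision.camera(n))
a=cv2.imread("pics/scene_up.png")[190:350,300:460];b=cv2.imread("pics/side_up.png")[120:270,300:420]
im=np.zeros((480,800,3),np.uint8);im[:,:400]=cv2.resize(a,(400,480));im[:,400:]=cv2.resize(b,(400,480));cv2.imwrite("pics/up.png",im)
E
```

```text
open 13.89 [ 0.5404 -0.225   0.2138] F [0.6149 0.0624 0.6232] w 0.0928
at 16.56 [ 0.544  -0.1818  0.2148] F [ 0.8444 -0.6378 -0.2909] w 0.0926
grab 17.62 [ 0.5439 -0.1818  0.2143] F [-0.1967 -0.2129 -0.3043] w 0.0259
up 18.44 [ 0.5437 -0.1817  0.2548] F [ 0.2358 -0.2079 -0.1538] w 0.026
lift 19.36 [ 0.5438 -0.1817  0.339 ] F [-0.7063 -0.2426 -0.4453] w 0.0259
```

View pics/up.png

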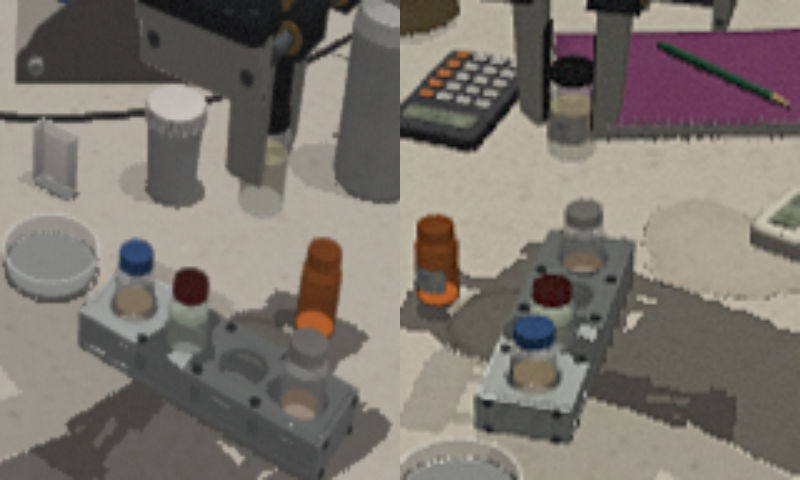

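The checked vial stands in the end hole, and the black-capped vial is held upright in the air. Now to the camera.

```bash
python3 - <<'E'
from g import *
QF=RF.as_quat(); D=.05+.041+G
arm.movep(LENS+(D+.08)*U,QF);arm.hold(.2);st("pre")
arm.move_linear(LENS+D*U,max_speed=.08);arm.hold(.5);o=st("final")
print("goal",LENS+D*U, "axis err deg",np.degrees(np.arccos(-R.from_quat(o["ee_rot"]).as_matrix()[:,2]@U)))
print("jaw dir",R.from_quat(o["ee_rot"]).as_matrix()[:,1])
for n in("scene","side","wrist"):
    cv2.imwrite(f"pics/{n}_f.png",vision.camera(n)); p=vision.camera_params(n)
    print(n,"lens",proj(p,LENS),"base",proj(p,LENS+.05*U),"mid",proj(p,LENS+.079*U),"captop",proj(p,LENS+.108*U))
a=cv2.imread("pics/scene_f.png")[80:240,140:300];b=cv2.imread("pics/side_f.png")[220:380,270:430]
cv2.imwrite("pics/f.png",cv2.resize(np.hstack([a,b]),(800,400),interpolation=cv2.INTER_CUBIC))
E
```

```text
pre 21.15 [0.366  0.182  0.4178] F [-0.0958  0.3356 -0.5121] w 0.0259
final 22.8 [0.405  0.1888 0.3488] F [-0.0557  0.1248 -0.6523] w 0.0262
goal [0.405  0.1888 0.3487] axis err deg 0.007264289813227406
jaw dir [ 0.8679 -0.108   0.4848]
scene lens [200.729  195.7979] base [189.7955 179.8064] mid [182.9433 169.7844] captop [175.6736 159.1517]
side lens [316.0245 330.8642] base [335.4209 308.2614] mid [347.5105 294.1732] captop [360.2813 279.2912]
wrist lens [321.4858 259.5336] base [321.3893 292.2781] mid [321.3087 319.6017] captop [321.1971 357.4151]
```

View pics/f.png

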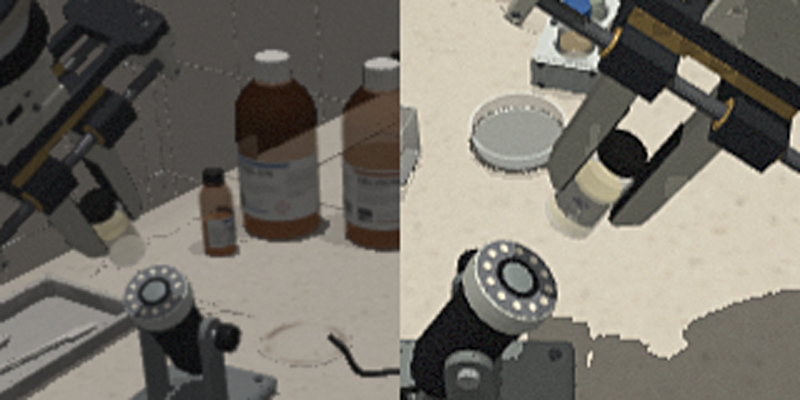

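From both sides the vial sits on the lens axis with its base facing the lens. The wrist view is a closer check.

```bash
python3 - <<'E'
from h import *
a=cv2.imread("pics/wrist_f.png")[190:390,240:400];b=cv2.imread("pics/side_f.png")[250:350,300:380]
cv2.imwrite("pics/f2.png",np.hstack([cv2.resize(a,(400,500),interpolation=cv2.INTER_CUBIC),cv2.resize(b,(400,500),interpolation=cv2.INTER_CUBIC)]))
E
```

```text
(no output)
```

View pics/f2.png

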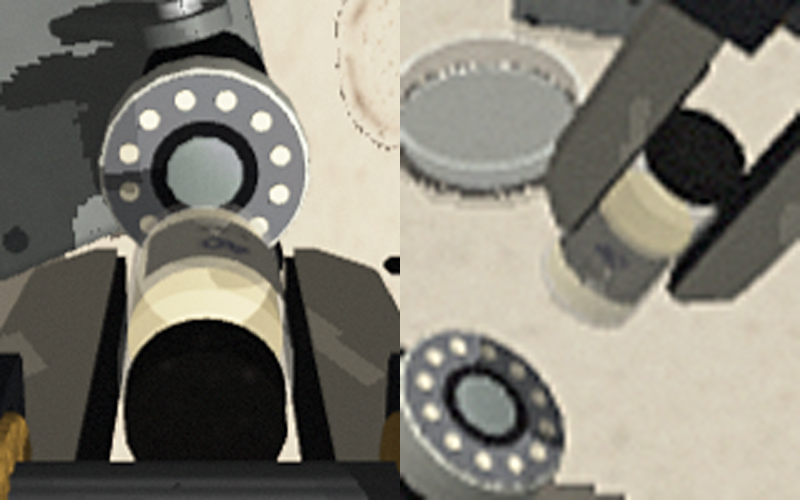

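```bash
python3 - <<'E'
from g import *
t=np.linspace(0,2*np.pi,73);M=RF.as_matrix();e1,e2=M[:,0],M[:,1]
print("tool x",e1)
for n,o,s in(("wrist",(240,190),2.5),("side",(300,250),5)):
    p=vision.camera_params(n)
    for nm,h,r in(("base",0,.0135),("shoulder",.042,.0135),("capbot",.042,.0115),("captop",.058,.0115)):
        q=np.array([(proj(p,LENS+(.05+h)*U+r*(np.cos(a)*e1+np.sin(a)*e2))-o)*s for a in t])
        print(n,nm,"u",q[:,0].min(),q[:,0].max(),"v",q[:,1].min(),q[:,1].max(),"c",q.mean(0))
    c=(proj(p,LENS+.05*U)-o)*s
    for e,l in((e1,"toolx"),(e2,"tooly"),(U,"U")): print("  +1mm",l,(proj(p,LENS+.05*U+.001*e)-o)*s-c)
# measured black-cap extents
a=cv2.cvtColor(cv2.imread("pics/wrist_f.png"),6)[190:390,240:400];m=(a<28).astype(np.uint8);m[:, :50]=0;m[:,115:]=0;m[:125]=0;m[183:]=0
n,l,s,c=cv2.connectedComponentsWithStats(m);i=1+s[1:,4].argmax();print("wrist cap crop",s[i,:4]*2.5)
b=cv2.cvtColor(cv2.imread("pics/side_f.png"),6)[250:350,300:380];m=(b<32).astype(np.uint8);m[:20]=0;m[45:]=0;m[:,:48]=0;m[:,70:]=0
n,l,s,c=cv2.connectedComponentsWithStats(m);i=1+s[1:,4].argmax();print("side cap crop",s[i,:4]*5)
E
```

```text
tool x [0.0547 0.9909 0.1227]
wrist base u 130.97599945909693 275.97068673017105 v 186.83511429555324 322.1056210993014 c [203.4748 254.148 ]
wrist shoulder u 112.4370885384225 293.8807910385063 v 278.2239002003165 442.6946899286 c [203.1608 360.252 ]
wrist capbot u 125.87728691748765 280.44044089864644 v 290.92831230105446 431.0133081588734 c [203.1604 360.6783]
wrist captop u 117.52689877275515 288.45930362187187 v 340.64321095719333 493.1754421602662 c [202.9947 416.6677]
  +1mm toolx [ 0.0051 -5.0151]
  +1mm tooly [5.3702 0.0066]
  +1mm U [-0.006   2.0385]
side base u 129.4191029394446 224.1621225688752 v 246.70971221737204 337.0329909426175 c [176.7883 292.0806]
side shoulder u 216.73946025132182 314.1324116501215 v 142.98036016854837 234.24709955425158 c [265.4421 188.7923]
side capbot u 224.04149627503955 306.9954274559663 v 149.57985122767553 227.3219853505546 c [265.5051 188.6403]
side captop u 259.27134831159634 343.13759754339856 v 107.88721383000563 185.90277137457292 c [301.1803 147.0743]
  +1mm toolx [-0.8777  2.6052]
  +1mm tooly [-3.3983 -2.1032]
  +1mm U [ 2.0307 -2.3664]
wrist cap crop [125.  320.  162.5 137.5]
side cap crop [245 105 105 120]
```

The numeric comparison hints that the vial sits about 2 mm towards −tool x in the grip: my cap centre included the cap's side. I'll measure this without relying on calibration: back off, turn the last joint half a turn, and compare the cap in the fixed cameras. The cap should shift by twice the offset.

```bash
python3 - <<'E'
from g import *
D=.05+.041+G+.03; A=LENS+(D-G+.009)*U   # cap middle ~ h=.05
QF=RF.as_quat();T=RF*R.from_euler("z",180,degrees=True)
def shot(tag):
    out=[]
    for n in("scene","side"):
        im=vision.camera(n);cv2.imwrite(f"pics/{n}_{tag}.png",im);out.append(im)
    return out
arm.move_linear(LENS+D*U,max_speed=.08);arm.hold(.3);st();I0=shot("r0")
j=np.array(get_obs()["joint_pos"]);j2=j.copy();j2[5]-=np.pi;arm.goto_joints(list(j2));arm.hold(.4);st();I1=shot("r1")
for n,a,b in zip(("scene","side"),I0,I1):
    p=vision.camera_params(n);c=proj(p,A);u,v=np.round(c).astype(int);k=13
    print(n,"pred",c,"1mm toolx",proj(p,A+.001*RF.as_matrix()[:,0])-c,"tooly",proj(p,A+.001*RF.as_matrix()[:,1])-c)
    for im in(a,b):
        m=(cv2.cvtColor(im,6)<32).astype(np.uint8)[v-k:v+k+1,u-k:u+k+1]
        N,l,s,ce=cv2.connectedComponentsWithStats(m)
        for i in range(1,N):
            if s[i,4]>30:print("  blob",s[i],ce[i]+[u-k,v-k])
    w=40
    d=np.hstack([x[v-w:v+w,u-w:u+w] for x in(a,b)]);cv2.imwrite(f"pics/rot_{n}.png",d)
E
```

```text
23.77 [0.3903 0.1864 0.3744] F [0.3576 0.4373 0.0037] w 0.0257
 26.93 [0.3903 0.1864 0.3745] F [ 0.6665 -0.7691 -0.6917] w 0.0264
scene pred [169.8563 150.6432] 1mm toolx [-0.4363 -0.2197] tooly [ 0.4046 -0.4485]
  blob [  6   0  17  20 193] [171.3161 148.9326]
  blob [  4   0  23  19 199] [170.7337 147.8442]
side pred [370.4599 267.4299] 1mm toolx [-0.1389  0.5036] tooly [-0.7279 -0.4607]
  blob [  5   1  22  26 296] [373.2872 266.3986]
  blob [  5   4  22  23 302] [372.3775 268.5596]
```

The side view gives a clear shift, (−0.9, +2.2) px, so the vial is about 2.2 mm off along −tool x. I'll correct by that amount in the present (half-turned) grip pose and go back in.

```bash
python3 - <<'E'
from g import *
L=LENS+[0,.0003,0]; ex=RF.as_matrix()[:,0]; T=L+(.05+.041+G)*U-.0022*ex
arm.move_linear(T+.03*U,max_speed=.05);arm.hold(.4);o=st("corr")
p=vision.camera_params("side");im=vision.camera("side");c=np.round(proj(p,LENS+(.05+.03+.05)*U)).astype(int)
m=(cv2.cvtColor(im,6)<32).astype(np.uint8)[c[1]-13:c[1]+14,c[0]-13:c[0]+14];N,l,s,ce=cv2.connectedComponentsWithStats(m)
print([ce[i]+c-13 for i in range(1,N) if s[i,4]>100],"want about",(372.83,267.48))
arm.move_linear(T,max_speed=.05);arm.hold(.6);o=st("final")
print("err",np.array(o["position"])-T,"axis err",np.degrees(np.arccos(-R.from_quat(o["ee_rot"]).as_matrix()[:,2]@U)),"jv",np.abs(o["joint_velocities"]).max())
E
```

```text
corr 27.68 [0.3901 0.1845 0.3744] F [-0.1678  0.008  -0.3851] w 0.0266
[array([372.7756, 267.6106])] want about (372.83, 267.48)
final 29.07 [0.4049 0.1869 0.3485] F [ 0.3242 -0.4621 -0.8241] w 0.026
err [-0. -0.  0.] axis err 0.017902723391488046 jv 0.0019053736729998374
```

The cap now lies on the turning axis in the side view (within 0.15 px) and the arm is steady. Handing in.

```bash
python3 - <<'E'
from g import *
from plant import ticket
st("before"); ticket.job_done()
E
```

```text
before 29.07 [0.4049 0.1869 0.3485] F [ 0.3242 -0.4621 -0.8241] w 0.026
the job is handed in; nothing more can be done
```

I stood the checked vial back in the empty end hole, then drew out the black-capped vial next to it. I handed in at 29.1 s of robot time, with the vial held steady before the inspection camera.

**Placing the checked vial:** it went in without rubbing and touched the bottom plate at the expected height, with about 5 N on contact. I opened the jaws only after that. Later pictures show it standing in the end hole.

**Showing the next vial:** the tool is within 0.02° of the lens axis I measured. The base is set 50 mm from the lens, going by the grip height, and the wrist force reads only noise.

**A check that disagreed:** at first the vial sat about 2.2 mm off the axis in the grip, because my cap measurement was biased. A half turn of the wrist showed the offset in the side camera. After correcting for it, the cap was within about 0.15 px of the turning axis in that view. The scene camera agreed on the direction of the offset in the first comparison. In the half-turn test its cap outline ran into dark parts of the gripper, so I did not use it.

**What remains uncertain:** the lens position estimates from the different views scatter by about 1–2 mm. I did not view a picture after the last correction, because the picture limit was used up.

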